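# Take a photometer reading of a sealed vial with the middle filter

## Task

Take a reading of the slim capped vial: lift it from the black tray and stand it upright in the round holder on the photometer without dropping it, then swing the black hood shut over it. Then pull the filter rod at the photometer's side out to its middle click, let go of it, and only then press the round button all the way in and release it. Leave the other glassware in the tray standing where it is.

Things in the scene. Friction and masses are not known exactly. Their poses are not given: they have to be found in the camera images.
- photometer: Grey bench photometer, a fixed box 220 (x) by 200 (y) by 60 mm high; origin at the centre of its underside, on the table; its yaw varies. Its own axes: x away from the robot, y towards the hood's hinge, z up. On its flat deck (z 60): vial holder at x 40, y -5; hood's footprint x -10 to 90, y -55 to 60; flat green display at x -62, y -45; button at x -60, y 45. The filter rod leaves its -y side.
- holder_seat (a point): Vial holder: an aluminium collar standing 10 mm above the deck, 39 mm inside and 50 mm outside diameter, open at the top. The point is its centre at deck level, where the vial's underside comes to rest; axes as the photometer's.
- vial_mid (a point): Slim sealed vial to be measured, loose in the tray: upright amber glass cylinder of 30 mm diameter and 60 mm height with a white cap (top 14 mm) of the same width, about 60 g. The point is its centre, 30 mm above its underside; its z axis points to the cap.
- hood (a joint): Angle of the black light hood, rad: 0 = shut on the deck over the holder; it starts at about 1.2 to 1.5, standing open at the photometer's +y side (stop at 1.5). A stiff hinge keeps it where it is left between about 0.6 and 1.3; below about 0.3 it sinks shut softly by its weight. Pushing its top plate from behind (from +y towards -y) closes it with 1 to 2 N.
- hood_edge (a point): Middle of the hood's free top edge, moves with the hood. The hood is a hollow box without a bottom, outside 100 (x) by 115 (y) by 75 mm high when shut, walls 3 mm, 150 g. Shut, this point lies at photometer x 40, y -55, z 135 mm; open, it is on the uppermost edge, 137 mm from the hinge line, and the top plate runs from it down to the +y side, outer face to +y.
- hood_hinge (a point): Middle of the hood's hinge line, which runs along the photometer's x at deck level (photometer x 40, y 60, z 60 mm); axes as the photometer's.
- rod (a joint): Travel of the filter rod in m: 0 = fully in (first click, where it starts), 0.017 = middle click, 0.034 = fully out. It snaps into the nearest click when let go within about 7 mm of it; leaving a click takes about 5 N.
- rod_knob (a point): Centre of the black cylindrical knob on the end of the filter rod, 24 mm diameter, 24 mm long, axis level along the photometer's y, 40 mm above the table. Pulling along the photometer's -y draws the rod out. Fully in, the point lies at photometer x 40, y -140 mm (40 mm from the side); it moves with the rod. The steel rod behind it has 8 mm diameter.
- read (a joint): Travel of the spring button in m: 0 = up, 0.006 = fully pressed, which takes about 5 N.
- read_top (a point): Centre of the top face of the round button, 24 mm diameter, in a black housing on the deck; it is pressed straight down.
- tray: Black plastic tray, fixed, 240 (x) by 250 (y) by 25 mm high outside, walls and floor 4 mm; origin at the centre of its underside. The vial, a jar and two beakers stand in it near four places at x +-45, y +-60 mm; which stands where differs.
- jar: Bystander in the tray: squat capped amber jar, 52 mm diameter, 42 mm high, white cap; origin at the centre of its underside.
- beaker_a: Bystander in the tray: open clear glass beaker, 52 mm diameter, 70 mm high; origin at the centre of its underside.
- beaker_b: Bystander in the tray: a second beaker, like the first.
Things that resemble listed ones, but are neither listed nor needed, are in the scene too. What is shaped like the part that bears vial_mid but green or yellow is not meant.

How it is judged:
On the way, in this order (a step that is already met when the one before it is completed fails the run):
1. the vial stands upright in the holder, let go (horizontal distance between vial_mid and holder_seat below 0.008 m and z of vial_mid in the frame of holder_seat below 0.034 m and angle between vial_mid's own z axis and vertical below 0.1 rad and contact force between vial and the fingers below 0.1 N), for 0.2 s.
2. the hood is shut over the vial (horizontal distance between vial_mid and holder_seat below 0.008 m and z of vial_mid in the frame of holder_seat below 0.034 m and angle between vial_mid's own z axis and vertical below 0.1 rad and value of joint hood below 0.06 rad), for 0.2 s.
3. the rod rests in its middle click, let go (all of step 2 and value of joint rod between 0.0145 and 0.0195 m and contact force between rod and the fingers below 0.1 N), for 0.3 s.
4. the button is pressed (value of joint rod between 0.0145 and 0.0195 m and value of joint hood below 0.06 rad and value of joint read above 0.0045 m), for 0.05 s.
At the end, for the whole second after the job is handed in: The vial stands in the holder (within 8 mm of its centre, resting on the deck within 4 mm, upright within 0.1 rad) and at rest, the hood is shut (below 0.06 rad), the rod rests within 2.5 mm of its middle click (0.017 m), and the button is up again (below 1.5 mm) (all of step 2 and value of joint rod between 0.0145 and 0.0195 m and value of joint read below 0.0015 m and linear speed of vial below 0.02 m/s); the robot touches nothing.
It fails at once if the button is pressed before the hood is shut and the rod is in its middle click (value of joint read above 0.003 m and not (value of joint rod between 0.0145 and 0.0195 m and value of joint hood below 0.1 rad)).
It fails at once if the vial is dropped (falls freely faster than 0.6 m/s, about 2 cm) (contact force between vial and the fingers below 0.1 N and linear speed of vial above 0.6 m/s).
It fails at once if the jar or a beaker is moved more than 30 mm or tipped (distance of any of jar, beaker_a, beaker_b from where it was at the start of the episode above 0.03 m or angle between any of jar, beaker_a, beaker_b's own z axis and vertical above 0.4 rad).
It also fails if it takes over 58 s, if anything falls off the work surface, if the arm or the gripper's body presses on something with over 40 N, if the wrist force passes 120 N, or if a joint passes its speed limit or range.

## Robot

A 7-joint arm with a two-finger parallel gripper is mounted at the origin on the work surface. World frame = base frame: x ahead of the robot, y to its left, z up, the work surface at z = 0. Lengths are in m, angles in rad, forces in N, time in s.
With the tool pointing down it reaches from about 0.35 to 0.9 m from the base axis. Payload 8.1 kg.
Tool frame: the origin (TCP) lies at the centre of the arm's flange, where the gripper is bolted on; the fingertips stand 178 mm ahead of it and the grasp point (between the pads) lies 159 mm ahead of it; x points along the fingers, z is the direction in which the jaws open and shut, and the axes are right-handed (so a half turn about x gives the same grasp; the last joint's range is limited). The gripper opens to 92 mm and grips with 3 to 60 N. Pads are 19 mm wide; open, the fingers measure 130 mm over their backs; the gripper's body (75 mm by 190 mm) begins 47 mm behind the grasp point.
Start: joints at [-0.103, 0.434, 0.025, 1.573, -0.012, 1.134, -0.075], TCP at [0.625, -0, 0.405] pointing down, gripper open.
Joint ranges: [-2.62, 2.62], [-0.44, 2.09], [-1.27, 1.32], [0.08, 2.57], [-1.32, 4.46], [0.12, 2], [-2.74, 2.74]. Speed limits (rad/s): [2.22, 2.22, 3.01, 3.01, 3.14, 3.14, 3.14].

## Interface

Orientations are given as a rotation vector (axis times angle).
In Python, from cell import arm, get_image, search_frame, pinpoint gives the robot as it stands.
- The arm moves only by the tool arm_command, never from a script. Its argument "motion" is a list of rows, each a list of 7 numbers: the finger opening in mm, from 0 to 91.8, then the shift along the tool's x, y, z in mm, then the turn, a rotation vector about the tool's x, y, z in degrees. In form: [[fingers, x, y, z, ax, ay, az], ...]. A call has 1 to 5 rows; each row shifts and turns the commanded pose from where the row before left it, along the tool's axes as they then stand; what a row does not reach is not made up. A row lasts 1/8 s, in which the tool goes at most 62.5 mm and 10.7 degrees, less where a joint would pass 70% of its speed; a pose out of reach is approached as far as the arm can. A call with a gripper value outside its range is refused whole. The fingers move at their own pace and stop on an object; "newtons" is the grip in N (left out, the last holds). Time passes only in rows, so rows that do not move let the fingers close. It gives the time, the measured TCP pose, the force and the opening at its end, in the units of the state.
- arm.observe(): the state, without advancing time (a new reading comes with each control period).
- get_image(name): name is "scene" or "side" or "wrist"; returns a dict with "frame" (400x640x3 uint8, red, green, blue), "range_z" (400x640 float32, m along the optical axis (not along the pixel's ray), 0 where there is no reading), "K" (3x3 intrinsics, pixels), "origin" and "rotation" of the camera in the world; the wrist camera has in their place "tool_from_camera" (4x4, takes a point from camera to tool coordinates, whose origin is the TCP and whose axes are the tool frame's). Camera axes: x right, y down, z forward; pixel columns grow to the right and rows downward; lengths in m; the calibration is good to about 2 mm. A picture is of the moment at which its call begins: read the wrist's pose just before it.
- arm.sign_off(): hands the job in, once; it reports no verdict.
Trained networks look in the newest picture that a camera, given by its name, has taken for a name from the list of things; names that differ only in an ending like _2 or _b are one class to them, and where a whole thing is asked for, a point or a joint stands for the part that bears it (a point fixed in the world has none). Each returns a list of dicts, best first, with "p" (0 to 1); they miss things now and then, are a little off and sometimes report something else, mostly with a low value. They report only what shows in the picture. A call takes as long as a camera call. They do not tell look-alikes from the thing itself.
- search_frame(camera, target): "point" ([x, y, z] in m, in world coordinates, good to about 4 mm: the middle of the surface that is visible of it).
- pinpoint(camera, target): "point" ([x, y, z] in m, in world coordinates, good to about 4 mm: a listed point, or the origin of a listed thing).
The state is a dict: "clock": time; "joints": joint angles; "dq": joint speeds; "joint_efforts": joint torques, N m; "position": TCP position; "ee_rot": TCP orientation; "force": force on the tool from outside, world axes, zero at the start; "ft_torque": the same for the moment, N m; "width": opening from 0.0 (shut) to 1.0 (fully open).
Only numpy, scipy, OpenCV 4.12 (cv2) and the standard library are available. Lean on these libraries where they do the work, as an engineer would, in place of code of your own. Each camera call takes 0.05 s, during which the arm holds its last target. There are 200 camera calls.

## Working session

There is one attempt and no reset: what is moved stays moved. The work goes in short steps, Python scripts to look and compute and a tool call to move; the robot and the scene stay as the last step left them, time stands still between calls to the robot, and variables do not carry over. Pictures are saved under pics/ and viewed, about 8 in all and at most 12, crops included, and the job is handed in when it is done.

Besides the shell and the picture viewer there is one more tool, called after "Emit:" as a command line: name --pt "numbers of a row" for each row, then --argument value for the rest. arm_command: Moves the arm, as the interface text tells. Its arguments: {"type":"object","properties":{"motion":{"type":"array"},"newtons":{"type":"number"}},"required":["motion"]}

```bash
ls; mkdir -p pics; python3 - <<'E'
from cell import arm,get_image,search_frame,pinpoint
import cv2
for c in ["scene","side"]:
    im=get_image(c); cv2.imwrite(f"pics/{c}0.png",im["frame"][:,:,::-1])
    for t in ["vial_mid","holder_seat","photometer","hood_edge","hood_hinge","rod_knob","read_top","tray","jar","beaker_a"]:
        try: print(c,t,[([round(float(v),3) for v in d["point"]],round(d["p"],2)) for d in pinpoint(c,t)][:4])
        except Exception as e: print(c,t,e)
s=arm.observe(); print(s)
E
```

```text
pics
scene vial_mid [([0.423, -0.088, 0.029], 0.65), ([0.448, -0.203, 0.034], 0.59)]
scene holder_seat [([0.541, 0.124, 0.057], 0.95), ([0.503, 0.131, -0.003], 0.72)]
scene photometer [([0.501, 0.129, -0.002], 0.73)]
scene hood_edge [([0.533, 0.232, 0.194], 0.67)]
scene hood_hinge [([0.542, 0.192, 0.063], 0.84), ([0.539, 0.123, 0.06], 0.72)]
scene rod_knob [([0.546, -0.012, 0.041], 0.48)]
scene read_top [([0.534, 0.232, 0.194], 0.31)]
scene tray [([0.495, -0.267, -0.0], 0.8)]
scene jar [([0.444, -0.325, 0.003], 0.93)]
scene beaker_a [([0.55, -0.212, 0.006], 0.77), ([0.536, -0.329, 0.0], 0.57)]
side vial_mid [([0.424, -0.091, 0.029], 0.88), ([0.322, -0.199, 0.031], 0.76), ([0.449, -0.205, 0.034], 0.61), ([0.54, 0.234, 0.191], 0.47)]
side holder_seat [([0.542, 0.129, 0.062], 0.74)]
side photometer [([0.501, 0.129, -0.001], 0.83)]
side hood_edge [([0.537, 0.234, 0.189], 0.84)]
side hood_hinge [([0.537, 0.194, 0.058], 0.61)]
side rod_knob [([0.546, -0.004, 0.038], 0.66)]
side read_top [([0.44, 0.177, 0.085], 0.36)]
side tray [([0.495, -0.265, -0.002], 0.8)]
side jar [([0.449, -0.324, 0.007], 0.9)]
side beaker_a [([0.533, -0.333, 0.003], 0.82), ([0.548, -0.209, 0.003], 0.6)]
{'clock': 1.1, 'joints': array([-0.10259482,  0.43451635,  0.02498384,  1.57316875, -0.01161255,
        1.13402599, -0.07506767]), 'dq': array([ 8.09345052e-05,  4.08355429e-04, -5.48315035e-04,  2.82612130e-04,
        4.06646073e-04,  2.37452812e-04,  3.09179757e-04]), 'joint_efforts': array([-9.98312430e-06, -6.67679000e+01,  9.84492078e-01, -3.14810300e+01,
       -6.06064475e-02,  3.30039253e-02, -6.51045707e-05]), 'position': array([ 6.25014526e-01, -1.70852636e-05,  4.04743589e-01]), 'ee_rot': array([ 4.39255704e-05,  1.57077029e+00, -3.15726237e-05]), 'force': array([ 0.16586426, -0.17935306, -0.02494527]), 'ft_torque': array([-0.01577229,  0.01669379, -0.03018857]), 'width': 1.000677991795099}
```

View pics/scene0.png

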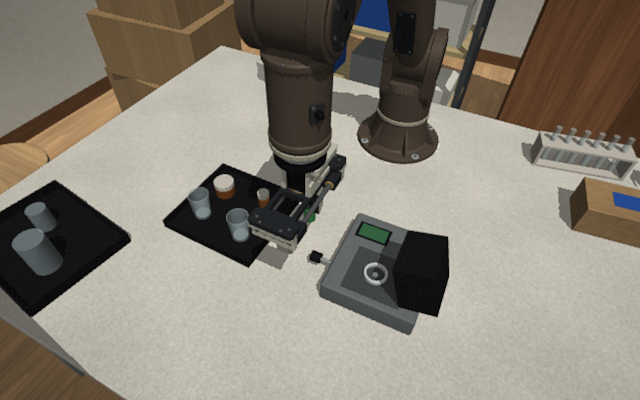

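View pics/side0.png

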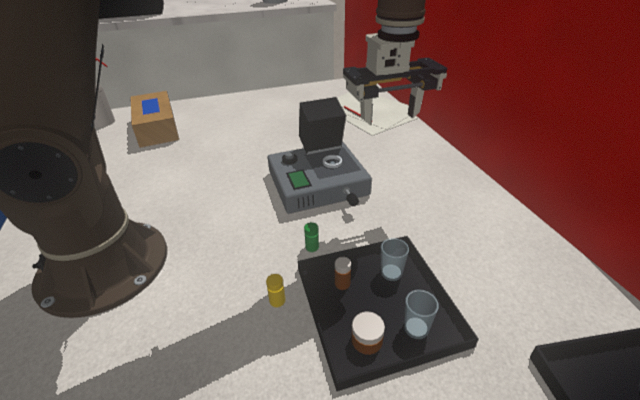

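The slim amber vial with the white cap is the one at scene px (263,197) and side px (343,273), about (0.448,-0.204). The green and yellow ones are decoys, and the hood stands open at the photometer's +y side. Next I'll refine these positions from depth.

```bash
cat > h.py <<'E'
import numpy as np, cv2
from scipy.spatial.transform import Rotation as R
from cell import arm,get_image,search_frame,pinpoint
np.set_printoptions(precision=4,suppress=True)
def cloud(c):
    s=arm.observe(); im=get_image(c); z=im["range_z"]; K=im["K"]
    v,u=np.indices(z.shape); P=np.stack([(u-K[0,2])/K[0,0]*z,(v-K[1,2])/K[1,1]*z,z],-1)
    if c=="wrist":
        T=im["tool_from_camera"]; P=P@T[:3,:3].T+T[:3,3]; r=R.from_rotvec(s["ee_rot"]).as_matrix(); P=P@r.T+s["position"]
    else: P=P@np.asarray(im["rotation"]).T+im["origin"]
    P[z<=0]=np.nan
    return P,im["frame"]
def near(P,c,r,z0,z1):
    m=(np.hypot(P[...,0]-c[0],P[...,1]-c[1])<r)&(P[...,2]>z0)&(P[...,2]<z1); return m
def circ(q): 
    (x,y),r=cv2.minEnclosingCircle((q[:,:2]*1000).astype(np.float32)); return np.array([x,y,r])
def st():
    s=arm.observe(); r=R.from_rotvec(s["ee_rot"]).as_matrix()
    print("t",s["clock"],"tcp",s["position"],"grasp",s["position"]+.159*r[:,0],"F",s["force"],"w",s["width"]); return s,r
E
cat > m1.py <<'E'
from h import *
for c in ["scene","side"]:
    P,f=cloud(c)
    m=near(P,(.448,-.204),.03,.056,.07); q=P[m]; print(c,"cap",len(q),circ(q),np.median(q[:,2])) if len(q) else 0
    m=near(P,(.542,.126),.032,.0655,.076); q=P[m]; print(c,"collar",len(q),circ(q),np.median(q[:,2])) if len(q) else 0
    m=near(P,(.44,.172),.03,.066,.1); q=P[m]; print(c,"button",len(q),circ(q) if len(q) else 0,np.percentile(q[:,2],[5,50,95]) if len(q) else 0)
    m=near(P,(.50,.13),.17,.054,.066); q=P[m]; print(c,"deck",len(q),cv2.minAreaRect((q[:,:2]*1000).astype(np.float32)),np.median(q[:,2]))
    m=near(P,(.546,-.008),.03,.035,.06); q=P[m]; print(c,"knob",len(q),q.min(0),q.max(0),q.mean(0)) if len(q) else 0
    m=near(P,(.54,.26),.12,.14,.23); q=P[m]; print(c,"hood",len(q),q.min(0),q.max(0))
E
python3 m1.py
```

```text
Traceback (most recent call last):
  File "m1.py", line 3, in <module>
    P,f=cloud(c)
        ~~~~~^^^
  File "h.py", line 10, in cloud
    else: P=P@np.asarray(im["rotation"]).T+im["origin"]
            ~~~~~~~~~~~~~~~~~~~~~~~~~~~~~~^~~~~~~~~~~~~
ValueError: operands could not be broadcast together with shapes (400,640) (3,)
```

```bash
sed -i 's/np.asarray(im\["rotation"\])/R.from_rotvec(im["rotation"]).as_matrix()/' h.py; python3 m1.py
```

```text
scene cap 110 [ 449.3836 -204.5928   15.5286] 0.06478715664737622
scene collar 199 [540.5463 126.2006  25.8645] 0.07038955949051018
scene button 0 0 0
scene deck 5380 ((500.8219909667969, 105.97239685058594), (221.31871032714844, 245.8500518798828), 1.7515367269515991) 0.061299793421088655
scene knob 158 [ 0.5333 -0.0204  0.0365] [0.5563 0.0218 0.0556] [ 0.5468 -0.0034  0.0474]
scene hood 2734 [0.4856 0.1586 0.14  ] [0.59   0.2474 0.1944]
side cap 184 [ 446.4891 -205.076    15.8023] 0.062006085734794325
side collar 71 [540.6728 123.7446  25.8639] 0.06711155638657362
side button 121 [439.4386 168.7757  20.0316] [0.0667 0.0707 0.0804]
side deck 3461 ((499.6644287109375, 127.91224670410156), (218.12814331054688, 202.685302734375), 1.3387725353240967) 0.0578789819825013
side knob 118 [ 0.5318 -0.0249  0.0354] [0.5544 0.0208 0.0506] [ 0.5413 -0.0114  0.0441]
side hood 949 [0.4878 0.1559 0.1402] [0.5905 0.2432 0.1893]
```

Emit:
arm_command --pt "64 20 -48 -30 0 0 0" --pt "64 20 -48 -30 0 0 0" --pt "64 20 -48 -30 0 0 0" --pt "64 20 -48 -30 0 0 0" --pt "64 20 -48 -30 0 0 0" --newtons 15

```text
clock: 1.88
position: [0.474, -0.2414, 0.3045]
ee_rot: [-0.0, 1.57, -0.0]
force: [1.6, -0.2, 0.5]
width: 0.697
```

Emit:
arm_command --pt "64 30 -47 -27 0 0 0" --pt "64 0 0 0 0 0 10" --pt "64 0 0 0 0 0 10" --pt "64 0 0 0 0 0 0"

```text
clock: 2.38
position: [0.4474, -0.289, 0.2741]
ee_rot: [0.277, 1.553, 0.271]
force: [-0.0, -0.7, 0.0]
width: 0.694
```

```bash
cat > m2.py <<'E'
from h import *
s,r=st(); print(r)
tgt=np.array([.448,-.205,.050]); print("delta tool mm",r.T@(tgt-s["position"]-.159*r[:,0])*1000)
P,f=cloud("wrist"); cv2.imwrite("pics/w1.png",f[:,:,::-1])
m=near(P,(.448,-.204),.03,.056,.072); q=P[m]; print("cap",len(q),circ(q) if len(q) else 0,np.median(q[:,2]) if len(q) else 0)
E
python3 m2.py
```

```text
t 2.375 tcp [ 0.4474 -0.289   0.2741] grasp [ 0.4475 -0.2346  0.1247] F [-0.0435 -0.656   0.042 ] w 0.6942220956229341
[[ 0.0009  0.0039  1.    ]
 [ 0.342   0.9397 -0.0039]
 [-0.9397  0.342  -0.0005]]
delta tool mm [80.3465  2.233   0.4058]
cap 1330 [ 447.0775 -204.1743   14.891 ] 0.06240555259911976
```

Emit:
arm_command --pt "64 40 2 0 0 0 0" --pt "64 30 0 0 0 0 0" --pt "64 10 0 0 0 0 0" --pt "26 0 0 0 0 0 0" --pt "26 0 0 0 0 0 0" --newtons 15

```text
clock: 3.05
position: [0.4485, -0.2582, 0.2013]
ee_rot: [0.272, 1.552, 0.273]
force: [0.6, 0.6, 0.0]
width: 0.525
```

Emit:
arm_command --pt "24 0 0 0 0 0 0" --pt "24 0 0 0 0 0 0" --pt "24 0 0 0 0 0 0"

```text
clock: 3.42
position: [0.4481, -0.2582, 0.2007]
ee_rot: [0.274, 1.553, 0.273]
force: [-0.4, -1.6, 5.3]
width: 0.322
```

Emit:
arm_command --pt "24 -19 7 0 0 0 0" --pt "24 -38 14 0 0 0 0" --pt "24 -38 13 0 0 0 0" --pt "24 0 0 0 0 0 0" --newtons 20

```text
clock: 3.92
position: [0.4488, -0.2588, 0.3038]
ee_rot: [0.271, 1.549, 0.272]
force: [0.1, 0.3, -1.3]
width: 0.318
```

```bash
python3 - <<'E'
from h import *
s,r=st()
P,f=cloud("side"); cv2.imwrite("pics/s2.png",cv2.resize(f[:,:,::-1][180:380,220:520],None,fx=2,fy=2))
tgt=np.array([.5406,.125,.0]); g=s["position"]+.159*r[:,0]
print("delta tool", r.T@(np.array([.0931,.3295,0]))*1000)
E
```

```text
t 3.925 tcp [ 0.4488 -0.2588  0.3038] grasp [ 0.4494 -0.2049  0.1542] F [ 0.1364  0.2677 -1.3024] w 0.3179064133835683
delta tool [112.245  309.8243  92.9936]
```

View pics/s2.png

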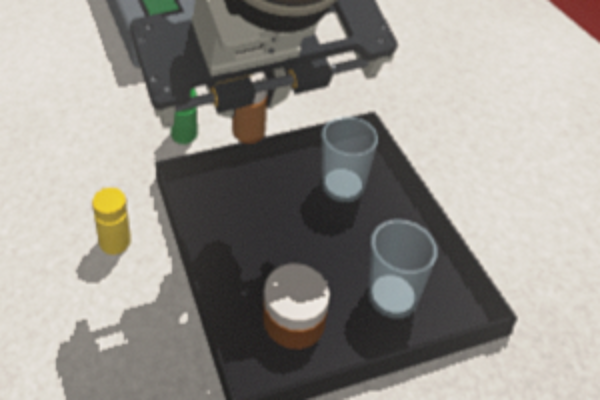

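The vial hangs upright in the fingers (crop px 250,120), and the jar and beakers are undisturbed. Next I'll carry it over to the holder.

Emit:
arm_command --pt "24 7 20 6 0 0 0" --pt "24 15 40 12 0 0 0" --pt "24 15 40 12 0 0 0" --pt "24 15 40 12 0 0 0" --pt "24 15 40 12 0 0 0"

```text
clock: 4.6
position: [0.5016, -0.0633, 0.2985]
ee_rot: [0.274, 1.556, 0.275]
force: [-0.2, -0.4, -0.1]
width: 0.32
```

Emit:
arm_command --pt "24 15 40 12 0 0 0" --pt "24 15 40 12 0 0 0" --pt "24 10 30 9 0 0 0" --pt "24 5 20 6 0 0 0" --pt "24 0 0 0 0 0 0"

```text
clock: 5.22
position: [0.5402, 0.0744, 0.3008]
ee_rot: [0.272, 1.556, 0.278]
force: [0.0, 0.0, -0.3]
width: 0.322
```

```bash
cat > m3.py <<'E'
from h import *
s,r=st(); g=s["position"]+.159*r[:,0]
for c in ["scene","side"]:
    P,f=cloud(c); cv2.imwrite(f"pics/{c}3.png",cv2.resize(f[:,:,::-1][190:330,280:480] if c=="scene" else f[:,:,::-1][60:220,230:430],None,fx=2,fy=2))
    print(c,[(d["point"],d["p"]) for d in pinpoint(c,"vial_mid")])
    rgb=f.astype(int); am=near(P,g,.04,.06,.15)&(rgb[...,0]>1.5*rgb[...,2])&(rgb[...,0]>50); q=P[am]
    if len(q): print(c,"amber",len(q),q.min(0),q.max(0),q.mean(0))
    m=near(P,(.5406,.125),.032,.0655,.076); q=P[m]; print(c,"collar",len(q),circ(q) if len(q) else 0)
print("delta tool", r.T@(np.array([.5406,.1254,.107])-g)*1000)
E
python3 m3.py; python3 -c "
import cv2,numpy as np
a=cv2.imread('pics/scene3.png');b=cv2.imread('pics/side3.png')
h=max(a.shape[0],b.shape[0]);p=lambda i:cv2.copyMakeBorder(i,0,h-i.shape[0],0,0,0)
cv2.imwrite('pics/c3.png',np.hstack([p(a),p(b)]))"
```

```text
t 5.225 tcp [0.5402 0.0744 0.3008] grasp [0.5396 0.129  0.1515] F [ 0.049   0.0011 -0.2783] w 0.32233508490805746
scene [([0.4239, -0.086, 0.0292], 0.84), ([0.5395, 0.1281, 0.132], 0.48), ([0.3242, -0.2042, 0.0218], 0.48)]
scene amber 35 [0.5055 0.1331 0.0611] [0.5516 0.143  0.1486] [0.5424 0.14   0.1192]
scene collar 140 [541.6953 125.721   24.5657]
side [([0.4258, -0.0884, 0.0284], 0.95), ([0.323, -0.1997, 0.0309], 0.84), ([0.5404, 0.1234, 0.1356], 0.52)]
side amber 174 [0.5251 0.1065 0.1033] [0.5544 0.1278 0.1493] [0.5369 0.1127 0.1266]
side collar 68 [541.0829 124.7055  25.4728]
delta tool [ 40.5469 -18.6664   1.0957]
```

View pics/c3.png

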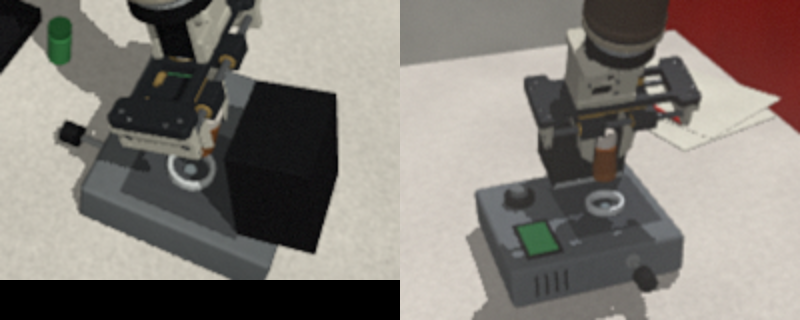

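Emit:
arm_command --pt "24 -1 -2.5 1 0 0 0" --pt "24 14 -5 0 0 0 0" --pt "24 14 -5 0 0 0 0" --pt "24 9 -4 0 0 0 0" --pt "24 0 0 0 0 0 0"

```text
clock: 6.05
position: [0.5416, 0.068, 0.2612]
ee_rot: [0.274, 1.556, 0.274]
force: [0.5, -0.9, -0.7]
width: 0.325
```

```bash
python3 m3.py
```

```text
t 6.05 tcp [0.5416 0.068  0.2612] grasp [0.5413 0.1223 0.1118] F [ 0.4696 -0.8844 -0.7146] w 0.3251863904746782
scene [([0.4196, -0.0842, 0.0336], 0.71), ([0.5392, 0.1254, 0.0923], 0.59), ([0.3221, -0.2006, 0.0277], 0.57), ([0.5453, 0.1967, 0.0615], 0.36)]
scene amber 42 [0.5077 0.1117 0.0602] [0.5541 0.1368 0.1421] [0.5438 0.1326 0.0804]
scene collar 107 [541.8984 129.9112  24.6463]
side [([0.4243, -0.0901, 0.0281], 0.89), ([0.3242, -0.1965, 0.0302], 0.87), ([0.5439, 0.1204, 0.096], 0.74)]
side amber 152 [0.5267 0.1031 0.0653] [0.5556 0.1215 0.1091] [0.5385 0.1095 0.0895]
side collar 91 [540.1369 123.3932  25.099 ]
delta tool [ 5.541   1.2493 -0.6707]
```

View pics/side3.png

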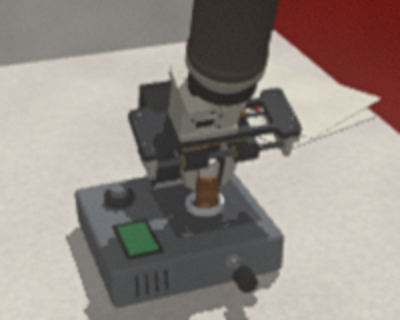

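Emit:
arm_command --pt "24 1 2 0 0 0 0" --pt "24 4 -1.5 0 0 0 0" --pt "24 0 0 0 0 0 0"

```text
clock: 6.62
position: [0.5419, 0.0703, 0.2576]
ee_rot: [0.274, 1.554, 0.274]
force: [-0.2, 0.4, -1.5]
width: 0.321
```

Emit:
arm_command --pt "24 1 0 0 0 0 0" --pt "24 0 0 0 0 0 0" --pt "40 0 0 0 0 0 0" --pt "60 0 0 0 0 0 0" --pt "60 0 0 0 0 0 0"

```text
clock: 7.25
position: [0.5421, 0.0706, 0.2571]
ee_rot: [0.274, 1.553, 0.274]
force: [-0.1, 0.8, -1.0]
width: 0.598
```

Emit:
arm_command --pt "60 0 0 0 0 0 0" --pt "60 -20 0 0 0 0 0" --pt "60 -40 0 0 0 0 0" --pt "60 -50 0 0 0 0 0" --pt "60 -50 0 0 0 0 0"

```text
clock: 7.88
position: [0.5417, 0.0154, 0.4088]
ee_rot: [0.274, 1.554, 0.274]
force: [1.0, -0.0, 0.6]
width: 0.651
```

```bash
python3 - <<'E'
from h import *
s,r=st()
for c in ["scene","side","wrist"]:
    P,f=cloud(c)
    m=near(P,(.541,.125),.03,.105,.13); q=P[m]; print(c,"cap",len(q),circ(q) if len(q) else 0,np.percentile(q[:,2],[5,50,95]) if len(q) else 0)
    m=near(P,(.541,.125),.032,.0655,.076); q=P[m]; print(c,"collar",len(q),circ(q) if len(q) else 0)
    if c!="wrist": print([(d["point"],d["p"]) for t in ("hood_edge","hood_hinge") for d in pinpoint(c,t)[:1]])
    else: cv2.imwrite("pics/w4.png",f[:,:,::-1])
E
```

```text
t 7.875 tcp [0.5417 0.0154 0.4088] grasp [0.5417 0.0698 0.2594] F [ 1.0205 -0.0299  0.5828] w 0.6511241996043793
scene cap 206 [542.0797 124.4409  16.1038] [0.1091 0.1203 0.1227]
scene collar 186 [541.369  125.5776  24.6476]
[([0.5353, 0.2353, 0.1954], 0.75), ([0.541, 0.1933, 0.0644], 0.73)]
side cap 102 [541.3556 120.8395  15.2743] [0.1066 0.1161 0.1181]
side collar 90 [540.077  122.616   25.2044]
[([0.538, 0.2328, 0.1877], 0.76), ([0.5338, 0.1932, 0.0587], 0.56)]
wrist cap 735 [541.2661 124.6885  14.8238] [0.117  0.1185 0.1196]
wrist collar 535 [539.8911 126.3585  24.7025]
```

View pics/w4.png

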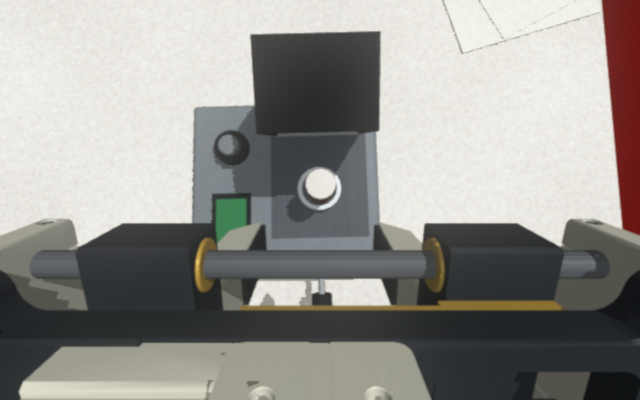

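Pixel (320,185) shows the white cap centred in the collar, and the cap and collar fits agree to about 2 mm. The hood stands open at about 1.3 rad. I'll go over and behind it.

Emit:
arm_command --pt "30 -10 0 0 0 0 -10" --pt "0 -10 0 0 0 0 -10" --pt "0 0 30 0 0 0 0" --pt "0 0 50 0 0 0 0" --pt "0 0 50 0 0 0 0"

```text
clock: 8.85
position: [0.5416, 0.1425, 0.4253]
ee_rot: [-0.001, 1.573, -0.0]
force: [0.7, 0.3, -0.1]
width: 0.16
```

Emit:
arm_command --pt "0 0 50 0 0 0 0" --pt "0 0 50 0 0 0 0" --pt "0 0 35 0 0 0 0" --pt "0 0 0 0 0 0 0"

```text
clock: 9.35
position: [0.5406, 0.2797, 0.4247]
ee_rot: [-0.004, 1.574, 0.005]
force: [0.1, -0.6, 0.2]
width: 0.003
```

```bash
python3 - <<'E'
from h import *
s,r=st(); tip=s["position"]+.178*r[:,0]; print(r,tip)
H=np.array([.192,.060])
prev=None
for th in np.radians([74.5,65,55,45,35,27,20,14,8,3,0]):
    c,sn=np.cos(th),np.sin(th); rot=np.array([[c,sn],[-sn,c]])
    p=H+rot@np.array([-.09,.075])+rot@np.array([0,1])*.010*max(np.sin(th),0.0)
    print(np.degrees(th).round(),p*1000,(p-prev)*1000 if prev is not None else (p-tip[1:])*1000); prev=p
E
```

```text
t 9.35 tcp [0.5406 0.2797 0.4247] grasp [0.5401 0.2798 0.2658] F [ 0.0652 -0.5854  0.1769] w 0.0030373997571077572
[[-0.0031 -0.0062  1.    ]
 [ 0.0006  1.      0.0062]
 [-1.      0.0007 -0.0031]] [0.54   0.2798 0.2468]
74.0 [249.5067 169.3448] [-30.3113 -77.4056]
65.0 [230.1514 177.0943] [-19.3553   7.7495]
55.0 [208.5246 181.4404] [-21.6268   4.3461]
45.0 [186.3934 181.6726] [-22.1312   0.2322]
35.0 [164.5844 177.7567] [-21.809   -3.9159]
27.0 [147.9198 171.7297] [-16.6647  -6.027 ]
20.0 [134.249  164.4727] [-13.6708  -7.257 ]
14.0 [123.4028 156.8925] [-10.8462  -7.5802]
8.0 [113.5075 148.1739] [-9.8952 -8.7186]
3.0 [106.0759 140.1301] [-7.4316 -8.0438]
0.0 [102. 135.] [-4.0759 -5.1301]
```

Emit:
arm_command --pt "0 45 0 0 0 0 0" --pt "0 32 0 0 0 0 0" --pt "0 0 -15 0 0 0 0" --pt "0 0 -15 0 0 0 0" --pt "0 0 0 0 0 0 0"

```text
clock: 9.98
position: [0.5429, 0.2436, 0.3512]
ee_rot: [0.003, 1.568, -0.002]
force: [-0.6, -0.4, -0.6]
width: 0.003
```

Emit:
arm_command --pt "0 -8 -19 0 0 0 0" --pt "0 -4 -22 0 0 0 0" --pt "0 0 -22 0 0 0 0" --pt "0 4 -22 0 0 0 0" --pt "0 6 -17 0 0 0 0"

```text
clock: 10.6
position: [0.5421, 0.1414, 0.3515]
ee_rot: [0.001, 1.57, -0.002]
force: [1.3, 0.5, -0.4]
width: 0.004
```

Emit:
arm_command --pt "0 0 0 0 0 0 0" --pt "0 7 -14 0 0 0 0" --pt "0 8 -11 0 0 0 0" --pt "0 0 0 0 0 0 0"

```text
clock: 11.1
position: [0.5418, 0.1176, 0.3356]
ee_rot: [0.0, 1.572, -0.002]
force: [0.8, -0.4, -0.4]
width: 0.001
```

```bash
python3 - <<'E'
from h import *
s,r=st(); tip=s["position"]+.178*r[:,0]; print(tip)
P,f=cloud("scene"); cv2.imwrite("pics/s5.png",cv2.resize(f[:,:,::-1][150:350,250:500],None,fx=2,fy=2))
for c in ("scene","side"):
    if c=="side": get_image(c)
    print([(d["point"],d["p"]) for d in pinpoint(c,"hood_edge")])
E
```

```text
t 11.1 tcp [0.5418 0.1176 0.3356] grasp [0.5415 0.1174 0.1766] F [ 0.8319 -0.4494 -0.4178] w 0.0006132305800601211
[0.5415 0.1174 0.1576]
[]
[([0.5411, 0.0841, 0.1422], 0.6)]
```

View pics/s5.png

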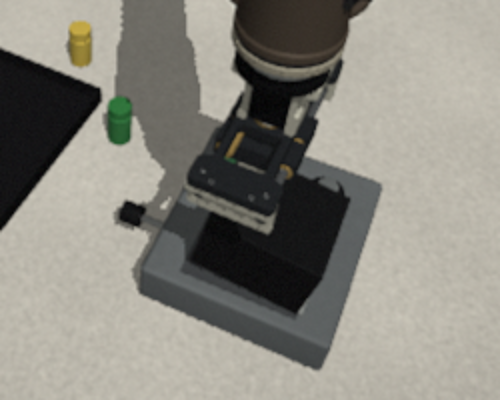

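The hood looks down, from crop px 190,260 to 350,200. I'll press lightly to make sure it is seated, then retreat up.

Emit:
arm_command --pt "0 9 -6 0 0 0 0" --pt "0 9 -6 0 0 0 0" --pt "0 3 0 0 0 0 0" --pt "0 0 0 0 0 0 0"

```text
clock: 11.8
position: [0.5419, 0.1067, 0.3152]
ee_rot: [0.0, 1.571, -0.0]
force: [0.1, -0.5, -0.3]
width: 0.008
```

```bash
python3 - <<'E'
from h import *
s,r=st(); tip=s["position"]+.178*r[:,0]; print(tip)
for c in ("scene","side"):
    P,f=cloud(c); m=(P[...,0]>.50)&(P[...,0]<.58)&(P[...,1]>.07)&(P[...,1]<.19)&(P[...,2]>.1)&(P[...,2]<.16)&(f.max(-1)<60)
    q=P[m]; 
    for a in (.08,.1,.12,.14,.16,.18): k=abs(q[:,1]-a)<.008; print(c,a,k.sum(),np.median(q[k,2]) if k.any() else 0,end="; ")
    print([(d["point"],d["p"]) for d in pinpoint(c,"hood_edge")])
E
```

```text
t 11.8 tcp [0.5419 0.1067 0.3152] grasp [0.5418 0.1067 0.1562] F [ 0.118  -0.5055 -0.3428] w 0.008181465962475794
[0.5418 0.1067 0.1372]
scene 0.08 2 0.135891631480131; scene 0.1 0 0; scene 0.12 6 0.13518787379333413; scene 0.14 265 0.13607573697479491; scene 0.16 292 0.13612731558372704; scene 0.18 301 0.13612684915221474; []
side 0.08 450 0.1205768176682856; side 0.1 99 0.13242226135090795; side 0.12 57 0.13241923075501377; side 0.14 43 0.13248370948133537; side 0.16 42 0.13269296179957416; side 0.18 43 0.13220923044646204; [([0.539, 0.0782, 0.1345], 0.83)]
```

The top plate is flat, constant in z in both cameras, so the hood is shut. Now the knob.

Emit:
arm_command --pt "0 -30 0 0 0 0 0" --pt "30 -20 -30 0 0 0 0" --pt "50 0 -45 1 0 0 0" --pt "50 0 -41 1 0 0 0" --pt "50 0 0 0 0 0 0"

```text
clock: 12.62
position: [0.544, -0.0131, 0.3659]
ee_rot: [0.003, 1.57, -0.006]
force: [0.3, 0.3, -1.0]
width: 0.388
```

```bash
python3 - <<'E'
from h import *
s,r=st(); print(r)
for c in ("side","wrist"):
    P,f=cloud(c); m=near(P,(.545,-.01),.035,.035,.06)&(f.max(-1)<70)&(P[...,1]<.008); q=P[m]
    if len(q): print(c,len(q),np.percentile(q,[1,99],axis=0),q.mean(0))
    print([(d["point"],d["p"]) for d in pinpoint(c,"rod_knob")])
print(r.T@(np.array([.5446,-.0105,.041])-s["position"]-.159*r[:,0])*1000)
E
```

```text
t 12.625 tcp [ 0.544  -0.0131  0.3659] grasp [ 0.5441 -0.0133  0.2069] F [ 0.3054  0.3135 -1.0434] w 0.38844443217412855
[[ 0.0005  0.0059  1.    ]
 [-0.0018  1.     -0.0059]
 [-1.     -0.0018  0.0005]]
side 100 [[ 0.5321 -0.0242  0.0354]
 [ 0.5533  0.0002  0.0503]] [ 0.5409 -0.0144  0.0446]
[([0.5472, -0.0056, 0.0378], 0.5)]
wrist 108 [[ 0.5328 -0.0139  0.043 ]
 [ 0.5509  0.0035  0.0501]] [ 0.5376 -0.002   0.047 ]
[]
[165.8786   3.1338   0.4455]
```

Emit:
arm_command --pt "50 40 2 0 -1.5 0 0" --pt "50 50 1 0 0 0 0" --pt "50 50 0 0 0 0 0" --pt "50 25 0 0 0 0 0" --pt "50 0 0 0 0 0 0"

```text
clock: 13.45
position: [0.5432, -0.005, 0.1989]
ee_rot: [-0.022, 1.575, 0.022]
force: [0.7, 0.3, 1.2]
width: 0.548
```

Emit:
arm_command --pt "18 0 0 0 0 0 0" --pt "18 0 0 0 0 0 0" --pt "18 0 0 0 0 0 0" --pt "18 0 0 0 0 0 0" --newtons 25

```text
clock: 13.95
position: [0.5438, -0.0063, 0.2015]
ee_rot: [-0.02, 1.57, 0.02]
force: [-3.4, 0.5, 7.1]
width: 0.254
```

Emit:
arm_command --pt "18 0 -4 0 0 0 0" --pt "18 0 -5 0 0 0 0" --pt "18 0 -5 0 0 0 0" --pt "18 0 -3 0 0 0 0" --pt "18 0 0 0 0 0 0"

```text
clock: 14.58
position: [0.5442, -0.0233, 0.2015]
ee_rot: [-0.02, 1.571, 0.02]
force: [-2.3, 0.7, 8.5]
width: 0.25
```

```bash
python3 - <<'E'
from h import *
s,r=st()
print(r)
for c in ("scene","side"):
    P,f=cloud(c); m=near(P,(.545,-.02),.045,.033,.054)&(f.max(-1)<70)&(P[...,1]<.008); q=P[m]
    if len(q): print(c,len(q),np.percentile(q,[1,99],axis=0),q.mean(0))
    print([(d["point"],d["p"]) for d in pinpoint(c,"rod_knob")])
E
```

```text
t 14.575 tcp [ 0.5442 -0.0233  0.2015] grasp [ 0.5443 -0.0233  0.0425] F [-2.319   0.667   8.4544] w 0.24963669898509644
[[ 0.0002 -0.0258  0.9997]
 [ 0.0002  0.9997  0.0258]
 [-1.      0.0002  0.0002]]
[([0.547, -0.0292, 0.0421], 0.49)]
side 109 [[ 0.5326 -0.0412  0.0337]
 [ 0.5568 -0.0177  0.0529]] [ 0.5452 -0.0329  0.0448]
[([0.5478, -0.0234, 0.0379], 0.44)]
```

The TCP moved 17.0 mm, and the knob's front face went from -24.2 to -41.2 mm, the same 17 mm. I'll release it and go up.

Emit:
arm_command --pt "30 0 0 0 0 0 0" --pt "50 0 0 0 0 0 0" --pt "50 0 0 0 0 0 0" --pt "50 0 0 0 0 0 0"

```text
clock: 15.28
position: [0.5445, -0.0233, 0.2006]
ee_rot: [-0.02, 1.571, 0.02]
force: [-0.5, -0.3, -0.1]
width: 0.541
```

Emit:
arm_command --pt "50 -30 0 0 0 0 0" --pt "50 -50 0 0 0 0 0" --pt "30 -50 0 0 0 0 0" --pt "0 -20 0 0 0 0 0" --pt "0 0 0 0 0 0 0"

```text
clock: 15.9
position: [0.5449, -0.0232, 0.3521]
ee_rot: [-0.02, 1.567, 0.02]
force: [-0.1, 0.1, -0.4]
width: 0.266
```

```bash
python3 - <<'E'
from h import *
s,r=st()
for c in ("scene","side","wrist"):
    P,f=cloud(c); m=near(P,(.545,-.02),.045,.033,.054)&(f.max(-1)<70)&(P[...,1]<.008); q=P[m]
    if len(q): print(c,len(q),np.percentile(q,[1,99],axis=0))
    m=near(P,(.44,.172),.03,.0695,.1); q=P[m]
    if len(q): print(c,"button",len(q),circ(q),np.percentile(q[:,2],[5,50,95])); k=q[q[:,2]>q[:,2].max()-.004]; print(circ(k),k.mean(0),len(k))
    print(c,[(d["point"],d["p"]) for t in("read_top","rod_knob") for d in pinpoint(c,t)])
    if c=="side": cv2.imwrite("pics/s6.png",cv2.resize(f[:,:,::-1][120:230,240:400],None,fx=4,fy=4))
E
```

```text
t 15.9 tcp [ 0.5449 -0.0232  0.3521] grasp [ 0.5454 -0.0232  0.1931] F [-0.0688  0.1402 -0.4166] w 0.2660074853359307
scene 100 [[ 0.5361 -0.0354  0.0347]
 [ 0.5559 -0.0137  0.0536]]
scene button 94 [438.2299 173.8945  19.3764] [0.071  0.0817 0.0846]
[438.243  172.6444  11.1678] [0.4372 0.1731 0.0832] 49
scene [([0.4427, 0.1703, 0.0815], 0.46), ([0.5448, -0.0326, 0.0408], 0.46)]
side 100 [[ 0.5325 -0.0408  0.0344]
 [ 0.5518 -0.0161  0.0509]]
side button 80 [437.5792 171.1001  19.2657] [0.0697 0.0761 0.0802]
[438.9111 171.4763  11.4062] [0.4402 0.1706 0.0797] 28
side [([0.5017, 0.131, -0.0002], 0.66), ([0.4385, 0.1776, 0.0833], 0.38), ([0.5397, 0.0776, 0.1316], 0.28), ([0.5475, -0.0208, 0.0393], 0.52)]
wrist 291 [[ 0.5333 -0.0353  0.043 ]
 [ 0.5521 -0.0136  0.0508]]
wrist [([0.5439, -0.0293, 0.0437], 0.92)]
```

View pics/s6.png

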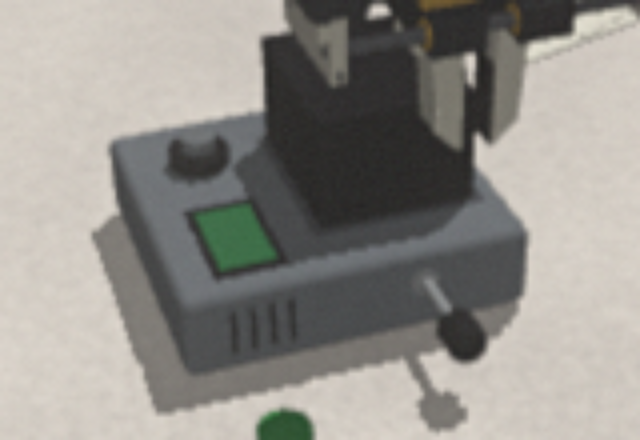

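The rod's front face stays at -40.8 mm after release, so it sits in the middle click. In the picture the knob is out at px (460,333) and the hood is shut. Now the button, at about (0.439, 0.172, 0.082). I'll turn the hand a quarter so its body keeps clear of the hood.

Emit:
arm_command --pt "0 0 40 -20 0 0 0" --pt "0 0 40 -20 0 0 0" --pt "0 0 40 -21 0 0 0" --pt "0 0 40 -20 0 0 0" --pt "0 0 38 -20 0 0 0"

```text
clock: 16.98
position: [0.4375, 0.1733, 0.3505]
ee_rot: [-0.021, 1.571, 0.021]
force: [0.9, 0.1, 0.0]
width: 0.005
```

Emit:
arm_command --pt "0 0 0 0 10 0 0" --pt "0 0 0 0 10 0 0" --pt "0 0 0 0 10 0 0" --pt "0 0 0 0 10 0 0" --pt "0 0 0 0 10 0 0"

```text
clock: 17.6
position: [0.4383, 0.1721, 0.3504]
ee_rot: [0.666, 1.466, -0.666]
force: [-0.5, 0.0, -1.1]
width: 0.003
```

Emit:
arm_command --pt "0 0 0 0 10 0 0" --pt "0 0 0 0 10 0 0" --pt "0 0 0 0 10 0 0" --pt "0 0 0 0 10 0 0" --pt "0 0 0 0 0 0 0"

```text
clock: 18.23
position: [0.4382, 0.1722, 0.3504]
ee_rot: [1.189, 1.222, -1.189]
force: [0.4, 0.2, 0.3]
width: 0.008
```

```bash
python3 - <<'E'
from h import *
s,r=st(); print(r, r.T@(np.array([.439,.172,.084])-s["position"]-.178*r[:,0])*1000)
E
```

```text
t 18.225 tcp [0.4382 0.1722 0.3504] grasp [0.4382 0.1721 0.1914] F [0.3941 0.1509 0.2681] w 0.007865355170422788
[[-0.0001  0.9996  0.0274]
 [-0.0002  0.0274 -0.9996]
 [-1.     -0.0001  0.0002]] [88.4418  0.8063  0.121 ]
```

Emit:
arm_command --pt "0 40 0 0 0 0 0" --pt "0 30 0 0 0 0 0" --pt "0 14 0 0 0 0 0" --pt "0 0 0 0 0 0 0"

```text
clock: 18.73
position: [0.4382, 0.172, 0.2661]
ee_rot: [1.187, 1.223, -1.19]
force: [-0.4, 0.6, -0.1]
width: 0.007
```

Emit:
arm_command --pt "0 4 0 0 0 0 0" --pt "0 4 0 0 0 0 0" --pt "0 0 0 0 0 0 0"

```text
clock: 19.1
position: [0.4387, 0.1722, 0.259]
ee_rot: [1.191, 1.221, -1.188]
force: [0.8, 0.6, 1.7]
width: 0.002
```

Emit:
arm_command --pt "0 3 0 0 0 0 0" --pt "0 3 0 0 0 0 0" --pt "0 2 0 0 0 0 0" --pt "0 0 0 0 0 0 0"

```text
clock: 19.6
position: [0.4388, 0.1722, 0.2534]
ee_rot: [1.192, 1.221, -1.188]
force: [-10.0, -5.0, 48.5]
width: 0.007
```

The button has bottomed: the force jumped to 48 N at the stop. I'll back off now.

Emit:
arm_command --pt "0 -10 0 0 0 0 0" --pt "0 -30 0 0 0 0 0" --pt "0 -50 0 0 0 0 0" --pt "0 -50 0 0 0 0 0" --pt "0 0 0 0 0 0 0"

```text
clock: 20.23
position: [0.439, 0.1724, 0.3937]
ee_rot: [1.195, 1.22, -1.185]
force: [0.6, -0.3, -1.1]
width: 0.006
```

```bash
python3 - <<'E'
from h import *
s,r=st()
for c in ("scene","side"):
    P,f=cloud(c); m=near(P,(.545,-.02),.045,.033,.054)&(f.max(-1)<70)&(P[...,1]<.008); q=P[m]
    if len(q): print(c,"knob",len(q),np.percentile(q[:,1],[1,99]))
    m=near(P,(.439,.172),.012,.0695,.1); q=P[m]
    if len(q): print(c,"button z",len(q),np.percentile(q[:,2],[50,95]))
    m=(abs(P[...,0]-.54)<.04)&(abs(P[...,1]-.13)<.05)&(P[...,2]>.12)&(P[...,2]<.16); q=P[m]; 
    if len(q)>10: print(c,"hood",len(q),np.percentile(q[:,2],[10,50,90]))
    print([(t,d["point"].round(3) if hasattr(d["point"],"round") else d["point"],d["p"]) for t in("hood_edge","jar","beaker_a") for d in pinpoint(c,t)])
    cv2.imwrite(f"pics/{c}9.png",f[:,:,::-1])
E
```

```text
t 20.225 tcp [0.439  0.1724 0.3937] grasp [0.4399 0.1728 0.2347] F [ 0.5994 -0.3067 -1.1081] w 0.006185294717600692
scene knob 103 [-0.0353 -0.0139]
scene button z 53 [0.083  0.0849]
scene hood 1760 [0.1347 0.136  0.1374]
[('hood_edge', [0.5383, 0.074, 0.141], 0.83), ('jar', [0.4437, -0.3262, 0.0015], 0.62), ('jar', [0.5397, 0.1937, 0.0648], 0.59), ('beaker_a', [0.5495, -0.2116, 0.0064], 0.78), ('beaker_a', [0.5324, -0.3322, 0.0041], 0.77)]
side knob 102 [-0.041  -0.0171]
side button z 53 [0.0782 0.0802]
side hood 634 [0.1315 0.1325 0.1335]
[('hood_edge', [0.5371, 0.074, 0.1325], 0.85), ('jar', [0.4484, -0.3253, 0.0044], 0.6), ('beaker_a', [0.5337, -0.333, 0.0039], 0.78), ('beaker_a', [0.5505, -0.21, 0.0007], 0.6)]
```

View pics/side9.png

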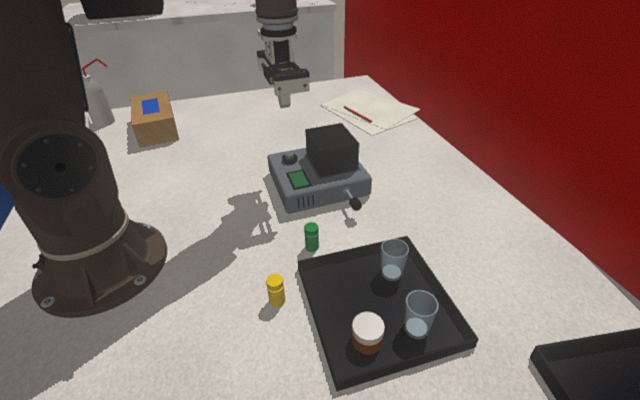

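The picture shows the hood shut at px (332,148), the knob out at (355,203), the button up at (290,158), and the jar and beakers still in place. The arm is clear.

```bash
python3 -c "
from cell import arm
print(arm.sign_off())"
```

```text
the job is handed in; nothing more can be done
None
```

I carried out all the steps in order and handed the job in at about 20 s on the robot's clock. The hand-in gives no verdict.

- **Vial:** it was placed upright in the holder and let go. The cap centre measured about 1–2 mm from the collar centre. I could not see it again once the hood was shut.
- **Hood:** shut. The top plate is flat at about 0.132–0.136 m in both cameras; the shut height is 0.135 m.
- **Filter rod:** pulled 17 mm. It stayed there after I let go and after the button press: the front of the knob went from -24 to -41 mm.
- **Button:** pressed until it hit its stop, then released. It is back at its starting height. The wrist force reached 48 N at the stop, much more than the roughly 5 N needed. That was through the fingertips and below the 120 N wrist limit. It is over the 40 N limit for the arm or gripper's body, which I took not to include the fingers.
- **Other glassware:** the jar and beakers are where they were, to within the few millimetres the cameras can measure.

No final check failed. The two fixed cameras differ by 2–4 mm in height (up to about 6 mm on the knob's front face), so I compared readings within each camera.

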